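# Seat the vial tray and snap the lock lever over

### The job

Push the white vial tray along its dock until it is fully home against the back stop, while the lever is still open. Then push the black-ended lever beside it round, past its dead point, until it snaps over into lock across the front of the tray. Only push: do not lift the tray, and leave the other things on the bench where they are.

Things in the scene. Friction and masses are not known exactly. Their poses are not given: they have to be found in the camera images.
- dock: Fixed aluminium plate, 10 mm thick, with the tray's guides. Origin: at bench height on the guides' centre line; +x is the way the tray is pushed home, +y left of that, z up. Plate spans x -90 to 115 mm, y -165 to 90 mm. White side rails: x -35 to 105, inner faces y = +-78 mm, tops 32 mm above the bench.
- tray: Loose white vial tray, 110 (x) x 150 (y) x 40 mm high, about 0.35 kg; fixed blue-capped vials and, across its middle, a black carrying bar (top 77 mm above its underside). Origin: centre of its underside, 10 mm above the bench; axes as the dock's; front face at own x = -55 mm. Starts 30 to 60 mm short of home; home, its origin is at x = 45 mm in the dock frame. Slides with 2 to 6 N.
- stop (a point): Middle of the front face of the white back stop, at dock x = 100 mm, y = 0, 35 mm above the bench (stop: 172 mm wide, top 60 mm above the bench). The tray is home when its back face touches it.
- lever (a joint): Lock lever's angle, rad: 0 = open (start), 1.66 = locked. Turns about the vertical at lever_pivot, clockwise from above; in the dock frame it points at 185 degrees minus this angle (0 = dock +x, 90 = +y): open to dock -x, locked along dock +y, 3 mm before the seated tray. A spring resists (up to 6 N at lever_grip) up to the dead point at 1.0, then throws it into lock; let go sooner it reopens.
- lever_pivot (a point): Lever's pivot: dock x = -21, y = -110 mm, 34 mm above the bench (the lever's mid-height). A short crank and a spring strut lie on its side towards the back stop.
- lever_grip (a point): Point on the lever's centre line, 80 mm from the pivot, in its black grip (49 to 107 mm from the pivot, 16 mm wide, 24 mm high, 22 to 46 mm above the bench). Its x axis points along the lever, away from the pivot.
- solvent: Bystander: clear glass bottle with blue cap, 86 mm diameter, 180 mm high. Origin: underside centre.
- amber: Bystander: amber glass bottle, 46 mm diameter, 90 mm high. Origin: underside centre.
- vial: Bystander: single glass vial, 22 mm diameter, 45 mm high. Origin: underside centre.
- spanner: Bystander: small steel spanner 140 mm long, lying along its own x. Origin: under its middle.
- beaker: Bystander: glass beaker, 68 mm diameter, 85 mm high. Origin: underside centre.
- column: Bystander: steel separation column lying along its own x, 174 mm long, 22 mm thick. Origin: under its middle.

How it is judged:
By the outcome, as a careful person would: the job done as asked, in the order asked, and still so for the second after the job is handed in, with the robot touching nothing.
It also fails if it takes over 51 s, if anything falls off the work surface, if the arm or the gripper's body presses on something with over 40 N, if the wrist force passes 120 N, or if a joint passes its speed limit or range.

### The arm

A 7-joint arm with a two-finger parallel gripper is mounted at the origin on the work surface. World frame = base frame: x ahead of the robot, y to its left, z up, the work surface at z = 0. Lengths are in m, angles in degrees, forces in N, time in s.
With the tool pointing down it reaches from about 0.35 to 0.9 m from the base axis. Payload 19.9 kg.
Tool frame: the origin (TCP) lies at the very end of the fingers, on their centre line; the grasp point (between the pads) lies 19 mm behind it; z points along the fingers, y is the line along which they close (so a half turn about z gives the same grasp; the last joint's range is limited). The gripper opens to 94 mm and grips with 3 to 60 N. Pads are 16 mm wide; open, the fingers measure 119 mm over their backs; the gripper's body (75 mm by 177 mm) begins 78 mm behind the grasp point.
Start: joints at [61.106, 23.915, -0.59, 92.452, 0.269, 63.638, -3.037], TCP at [0.279, -0.559, 0.205] pointing down, gripper open.
Joint ranges: [-161.28, 161.28], [-22.2, 115.67], [-73.04, 71.86], [3.21, 147.25], [-68.34, 248.33], [10.77, 114.83], [-161.83, 161.83]. Speed limits (degrees/s): [108.29, 108.29, 136.94, 136.94, 172.46, 172.46, 172.46].

### API

Orientations are given as a 3x3 rotation matrix whose columns are the frame's x, y, z axes.
In Python, from plant import manip, viewer, order gives the robot as it stands (manip), with the cameras (viewer) and the job (order).
- The arm moves only by the shell command python3 jog.py FILE [FORCE], which reads ROWS from the file FILE. ROWS is a JSON list that holds a single list of rows (three levels of brackets), with 1 to 20 rows, each of 5 numbers: dx, dy, dz in m, then a turn about the tool's z in degrees, then the finger opening in m; each row shifts and turns the commanded pose from where the row before left it, along the tool's axes as they then stand; what a row does not reach is not made up. A row lasts 1/10 s, in which the tool goes at most 0.05 m and 8.59 degrees, less where a joint would pass 70% of its speed; a pose out of reach is approached as far as the arm can. The fingers move at their own pace and stop on an object; FORCE is the grip in N (left out, the last holds). Time passes only in rows, so rows that do not move let the fingers close. It prints the time, the measured TCP pose, the force, the opening and the grip force at its end. Input that does not fit is refused with a message, and nothing moves.
- manip.get_state(): the state, without advancing time (a new reading comes with each control period).
- viewer.capture(name): name is "scene" or "top" or "wrist"; returns the picture (384x512x3 uint8, red, green, blue); there is no depth.
- viewer.camera_info(name): a dict with "fx", "fy", "cx", "cy" (pixels), "position" and "rotation" of the camera in the world. Camera axes: x right, y up, looking along -z (the intrinsics and any distortion apply to the point x, -y, -z); pixel columns grow to the right and rows downward; lengths in m; the calibration is good to about 2 mm. A picture is of the moment at which its call begins: read the wrist's pose just before it. camera_info takes no time and is no camera call; for the wrist camera it gives the pose at the moment of the call.
- order.finish_job(): hands the job in; it is judged then, once.
The state is a dict: "clock": time; "q": joint angles; "qd": joint speeds; "joint_efforts": joint torques, N m; "tool_pos": TCP position; "tool_rot": TCP orientation; "contact_force": force on the tool from outside, world axes, zero at the start; "torque": the same for the moment, N m; "finger_gap": finger opening in m; "grip_force": force on a finger pad.
Only numpy, scipy, OpenCV 4.12 (cv2) and the standard library are available. Lean on these libraries where they do the work, as an engineer would, in place of code of your own. Each camera call takes 0.05 s, during which the arm holds its last target. There are 200 camera calls.

## Working session

There is one attempt and no reset: what is moved stays moved. The work goes in short steps, Python scripts to look and compute and a shell command to move; the robot and the scene stay as the last step left them, time stands still between calls to the robot, and variables do not carry over. Pictures are saved under pics/ and viewed, at most 10 in all, crops included, and the job is handed in when it is done.

```bash
ls; mkdir -p pics
python3 - <<'E'
from plant import manip, viewer, order
import cv2
for n in("scene","top"):
    i=viewer.camera_info(n);print(n,i)
    cv2.imwrite(f"pics/{n}0.png",viewer.capture(n)[:,:,::-1])
s=manip.get_state();print(s['tool_pos'],s['tool_rot'],s['finger_gap'],s['clock'])
E
```

```text
jog.py
pics
plant.py
scene {'fx': 379.91613138530164, 'fy': 379.91613138530164, 'cx': 252.44324083462197, 'cy': 192.09530127643447, 'position': array([1.01876886, 0.55646266, 0.68306141]), 'rotation': array([[-0.79632466, -0.40417441,  0.4500112 ],
       [ 0.60483939, -0.53949372,  0.5857609 ],
       [ 0.00602865,  0.73864035,  0.67407276]])}
top {'fx': 357.65891112905416, 'fy': 357.65891112905416, 'cx': 251.9809487292129, 'cy': 189.4419087918363, 'position': array([0.49851879, 0.0032979 , 0.8746316 ]), 'rotation': array([[ 1.90408705e-03,  9.95183040e-01, -9.80157671e-02],
       [-9.99919893e-01,  6.68264181e-04, -1.26396944e-02],
       [-1.25133090e-02,  9.80319824e-02,  9.95104591e-01]])}
[ 0.27887607 -0.55894855  0.20490735] [[ 8.94801922e-01  4.46462966e-01 -5.83056607e-04]
 [ 4.46463335e-01 -8.94801442e-01  9.32741403e-04]
 [-1.05285399e-04 -1.09493220e-03 -9.99999395e-01]] 0.0941208964123252 0.1
```

View pics/top0.png

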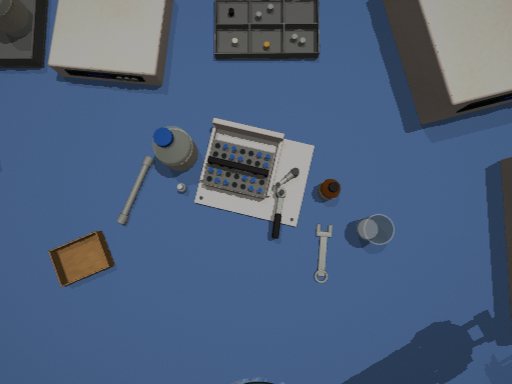

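View pics/scene0.png

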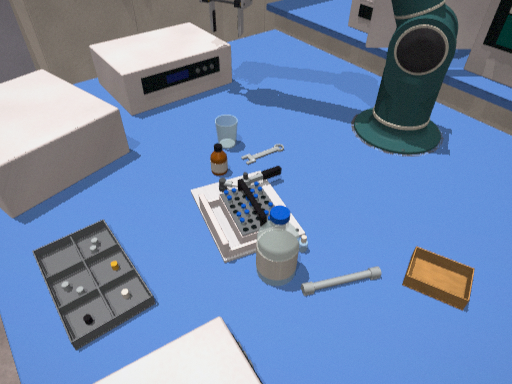

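The top view shows the dock plate, with corners near (217,121), (313,152), (299,223) and (196,206). The back stop is at the upper edge and the lever is at (280,190) to (276,235), with its grip toward the robot. I'll zoom in to get accurate points.

```bash
cat > h.py <<'E'
import numpy as np,cv2
from plant import manip, viewer, order
def ray(n,u,v,z,ci=None):
    c=ci or viewer.camera_info(n)
    d=c['rotation']@np.array([(u-c['cx'])/c['fx'],-(v-c['cy'])/c['fy'],-1])
    p=c['position'];return p+d*(z-p[2])/d[2]
def proj(n,P):
    c=viewer.camera_info(n);q=c['rotation'].T@(np.array(P)-c['position'])
    return np.array([c['cx']+c['fx']*q[0]/-q[2],c['cy']-c['fy']*q[1]/-q[2]])
E
python3 - <<'E'
import cv2,numpy as np
from h import *
print(viewer.camera_info('top').keys())
im=cv2.imread('pics/top0.png')
cv2.imwrite('pics/top0z.png',cv2.resize(im[110:245,185:325],None,fx=5,fy=4.4 and 5*0.88,interpolation=cv2.INTER_CUBIC) if 0 else cv2.resize(im[112:242,188:322],None,fx=4.5,fy=4.5,interpolation=cv2.INTER_CUBIC))
# plate: non-blue region; hsv saturation
hsv=cv2.cvtColor(im,cv2.COLOR_BGR2HSV)
m=((hsv[...,1]<60)&(hsv[...,2]>120)).astype(np.uint8)
m[:112]=0;m[242:]=0;m[:,:196]=0;m[:,318:]=0
c=max(cv2.findContours(m,0,2)[0],key=cv2.contourArea)
h=cv2.convexHull(c);print(cv2.approxPolyDP(h,3,True).reshape(-1,2))
E
```

```text
dict_keys(['fx', 'fy', 'cx', 'cy', 'position', 'rotation'])
[[213 118]
 [283 133]
 [314 146]
 [296 226]
 [196 202]]
```

View pics/top0z.png

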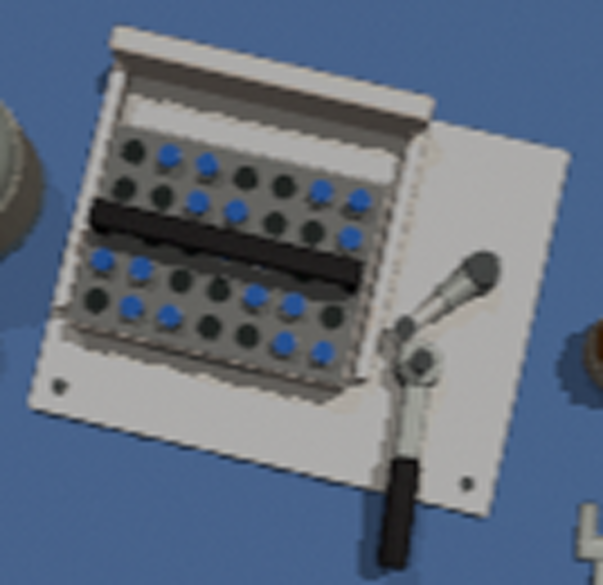

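The zoom shows these positions in crop pixels:
- **Plate corners:** (569,151), (489,516), (30,407)
- **Stop top:** (117,28) to (433,98)
- **Tray bar:** (92,215) to (360,275)
- **Lever:** pivot at (420,362), grip from (404,460) to (394,567)

```bash
cat >> h.py <<'E'
def uz(U,V): return (U+.5)/4.5-.5+188,(V+.5)/4.5-.5+112
E
python3 - <<'E'
from h import *
W=np.array([ray('top',*uz(*p),.01)[:2] for p in[(569,151),(489,516),(30,407)]])
D=np.array([[115,-165],[-90,-165],[-90,90]])/1e3
# pivot at lever top z .046
W=np.vstack([W,ray('top',*uz(420,362),.046)[:2]]);D=np.vstack([D,[-.021,-.110]])
a,b=D-D.mean(0),W-W.mean(0)
th=np.arctan2((a[:,0]*b[:,1]-a[:,1]*b[:,0]).sum(),(a*b).sum())
R=np.array([[np.cos(th),-np.sin(th)],[np.sin(th),np.cos(th)]]);t=W.mean(0)-R@D.mean(0)
print('yaw',np.degrees(th),'t',t,'res mm',np.round((D@R.T+t-W)*1e3,1))
def dk(U,V,z): return np.round((R.T@(ray('top',*uz(U,V),z)[:2]-t))*1e3,1)
for n,p in dict(stopL=(112,48,.06),stopR=(430,120,.06),barL=(92,213,.087),barR=(360,275,.087),barmid=(228,243,.087),trayFL=(62,322,.05),trayFR=(345,385,.05),pivot=(420,362,.046),grip0=(404,460,.046),tip=(394,567,.046)).items(): print(n,dk(*p))
s=manip.get_state();print('tcp dock',R.T@(s['tool_pos'][:2]-t),'toolaxes in dock',R.T@s['tool_rot'][:2,:2])
np.savez('dock.npz',R=R,t=t,th=th)
# bystanders approx in dock
for n,u,v,z in[('solventcap',163,137,.18),('vial',181,187,.045),('amber',334,187,.09),('spanner',322,252,.005),('column',135,190,.02),('beaker',378,230,.085)]:
  P=ray('top',u,v,z)[:2];print(n,P,R.T@(P-t))
E
```

```text
yaw -13.150784267552643 t [0.61953236 0.04796016] res mm [[ 1.  -1. ]
 [-0.5  0. ]
 [-0.5  1.9]
 [-0.  -0.9]]
stopL [100.5  83.2]
stopR [100.7 -85.8]
barL [ 9.9 67.7]
barR [  9.9 -68.9]
barmid [10.6 -1.7]
trayFL [-43.5  75.6]
trayFR [-41.9 -74.1]
pivot [ -21.2 -109.2]
grip0 [ -72.3 -112.4]
tip [-126.6 -119.5]
tcp dock [-0.19364194 -0.66849659] toolaxes in dock [[ 0.76975858  0.63833464]
 [ 0.63833511 -0.7697582 ]]
solventcap [0.67150657 0.18910634] [0.01849837 0.14926947]
vial [0.58586222 0.17984424] [-0.06279267  0.12076494]
amber [ 0.58132209 -0.16715929] [ 0.0117346  -0.21817127]
spanner [ 0.43365957 -0.15373782] [-0.135109   -0.23869715]
column [0.5811569 0.2961925] [-0.09384551  0.2329914 ]
beaker [ 0.48745061 -0.2621592 ] [-0.05806122 -0.3320369 ]
```

The dock fit is consistent: the residuals are 2 mm or less, the stop falls at x≈100 and the lever at 185°. The tray origin is at dock x≈10, so it is about 35 mm short of home. I'll turn the tool square to the dock and travel high to a point in front of the tray.

```bash
cat > st.py <<'E'
from h import *
z=np.load('dock.npz');R,t=z['R'],z['t']
s=manip.get_state();A=s['tool_rot'].copy();A[:2]=R.T@A[:2]
print('clk',round(s['clock'],2),'dock mm',np.round((R.T@(s['tool_pos'][:2]-t))*1e3,1),'z',round(s['tool_pos'][2]*1e3,1),'xaxis deg',round(np.degrees(np.arctan2(A[1,0],A[0,0])),2),'tilt',np.round(A[:2,2],3),'F dock',np.round(R.T@s['contact_force'][:2],1),round(s['contact_force'][2],1),'gap',round(s['finger_gap'],4),'q7',s['q'][6])
E
echo '[[[0, 0, 0, 8, 0.094], [0, 0, 0, 8, 0.094], [0, 0, 0, 8, 0.094], [0, 0, 0, 8, 0.094], [0, 0, 0, 7.67, 0.094], [0.008, -0.048, 0, 0, 0.094], [0.008, -0.048, 0, 0, 0.094], [0.008, -0.048, 0, 0, 0.094], [0.008, -0.048, 0, 0, 0.094], [0.008, -0.048, 0, 0, 0.094], [0.008, -0.048, 0, 0, 0.094], [0.008, -0.048, 0, 0, 0.094], [0.008, -0.048, 0, 0, 0.094], [0.008, -0.048, 0, 0, 0.094], [0.008, -0.048, 0, 0, 0.094], [0.008, -0.048, 0, 0, 0.094], [0.008, -0.048, 0, 0, 0.094], [0.008, -0.048, 0, 0, 0.094], [0, 0, 0, 0, 0.094]]]' > path.dat && python3 jog.py path.dat ; python3 st.py
```

```text
clock: 2.0
tool_pos: [0.5233, 0.031, 0.2052]
tool_rot: [[0.975, -0.22, -0.0], [-0.22, -0.975, 0.002], [-0.001, -0.002, -1.0]]
contact_force: [-0.4, -1.0, -0.7]
finger_gap: 0.0942
grip_force: 0.0
clk 2.0 dock mm [-89.9 -38.4] z 205.2 xaxis deg 0.43 tilt [-0.001  0.002] F dock [-0.2 -1.1] -0.7 gap 0.0942 q7 -113.43348472687585
```

```bash
echo '[[[0, -0.038, 0, 0.4, 0.094], [0, 0, 0.04, 0, 0.094], [0, 0, 0.04, 0, 0.094], [0, 0, 0.04, 0, 0.094], [0, 0, 0.04, 0, 0.094], [0, 0, 0.022, 0, 0.094], [0, 0, 0, 0, 0.094]]]' > path.dat && python3 jog.py path.dat >/dev/null; python3 st.py
python3 - <<'E'
from h import *
cv2.imwrite('pics/w1.png',viewer.capture('wrist')[:,:,::-1])
E
```

```text
clk 2.7 dock mm [-91.4  -7.7] z 20.7 xaxis deg -0.4 tilt [-0.005 -0.002] F dock [-0.   1.3] 0.3 gap 0.094 q7 -123.06859736476123
```

View pics/w1.png

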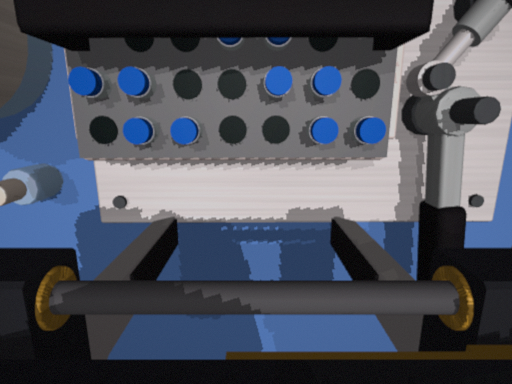

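The wrist view shows both fingers (tips near (165,220) and (345,220)) squarely in front of the tray's front edge (row 158), with the lever clear on the right. I'll push and watch the force.

```bash
echo '[[[0.01, -0.008, 0, -0.4, 0.094], [0.015, 0, 0, 0, 0.094], [0.01, 0, 0, 0, 0.094], [0.008, 0, 0, 0, 0.094], [0.006, 0, 0, 0, 0.094], [0.006, 0, 0, 0, 0.094], [0.006, 0, 0, 0, 0.094]]]' > path.dat && python3 jog.py path.dat >/dev/null; python3 st.py;  echo '[[[0.003, 0, 0, 0, 0.094], [0.003, 0, 0, 0, 0.094], [0, 0, 0, 0, 0.094]]]' > path.dat && python3 jog.py path.dat >/dev/null; python3 st.py
```

```text
clk 3.45 dock mm [-28.2   1.1] z 23.5 xaxis deg 0.0 tilt [-0. -0.] F dock [-2.5  0.9] 1.9 gap 0.0941 q7 -120.7192212674941
clk 3.75 dock mm [-22.    1.2] z 23.4 xaxis deg -0.01 tilt [0. 0.] F dock [0.4 0.1] -0.5 gap 0.094 q7 -120.47709589244673
```

```bash
for i in 1 2; do :; done; echo '[[[0.002, 0, 0, 0, 0.094], [0.001, 0, 0, 0, 0.094]]]' > path.dat && python3 jog.py path.dat >/dev/null; python3 st.py; echo '[[[0.001, 0, 0, 0, 0.094], [0.001, 0, 0, 0, 0.094]]]' > path.dat && python3 jog.py path.dat >/dev/null; python3 st.py; echo '[[[0.001, 0, 0, 0, 0.094], [0.001, 0, 0, 0, 0.094]]]' > path.dat && python3 jog.py path.dat >/dev/null; python3 st.py
```

```text
clk 3.95 dock mm [-19.5   1.2] z 23.4 xaxis deg 0.0 tilt [-0. -0.] F dock [-8.2  0.5] 4.7 gap 0.094 q7 -120.34883809675092
clk 4.15 dock mm [-19.4   1.3] z 23.2 xaxis deg 0.01 tilt [-0.004 -0.001] F dock [-19.8  -0.3] 13.7 gap 0.094 q7 -120.28320399877131
clk 4.35 dock mm [-19.3   1.4] z 23.0 xaxis deg 0.01 tilt [-0.007 -0.001] F dock [-32.6  -1.3] 26.4 gap 0.0941 q7 -120.2139708178735
```

The force rose sharply at TCP x=-19.4 while the tool stopped, so the tray is against the stop. I'll back off, lift, close the fingers, cross over to the outer side of the lever and check.

```bash
echo '[[[-0.02, 0, 0, 0, 0.094], [-0.04, 0, 0, 0, 0.094], [0, 0, -0.04, 0, 0.0], [0, 0, -0.045, 0, 0], [0, 0.04, 0, 0, 0], [0, 0.04, 0, 0, 0], [-0.01, 0.04, 0, 0, 0], [-0.01, 0.037, 0, 0, 0], [0, 0, 0, 0, 0], [0, 0, 0, 0, 0]]]' > path.dat && python3 jog.py path.dat >/dev/null; python3 st.py
python3 - <<'E'
from h import *
im=viewer.capture('top')[:,:,::-1]
cv2.imwrite('pics/top1z.png',cv2.resize(im[112:242,188:322],None,fx=4.5,fy=4.5,interpolation=cv2.INTER_CUBIC))
E
```

```text
clk 5.35 dock mm [ -95.1 -156.4] z 108.7 xaxis deg -0.09 tilt [ 0.001 -0.   ] F dock [-0.   0.7] 0.8 gap 0.0335 q7 -102.67404839361384
```

View pics/top1z.png

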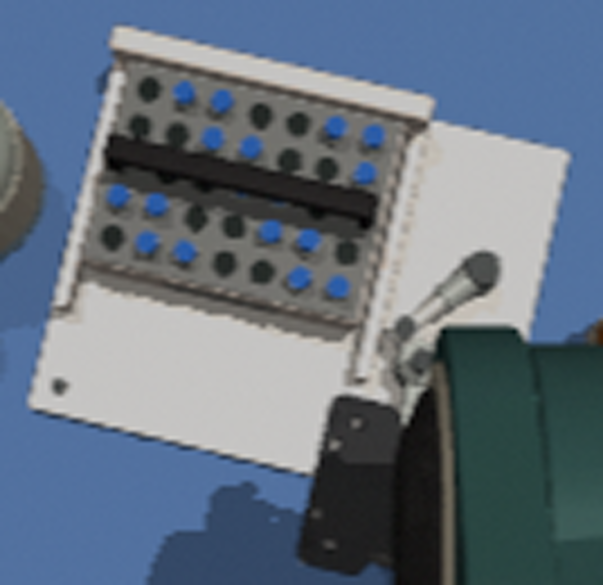

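The tray's back face now meets the stop: the bar moved up by the expected distance and the tray sits parallel to the stop. Next I'll lower the closed fingers beside the lever grip.

```bash
echo '[[[0, 0, 0, 0, 0], [0, 0, 0, 0, 0], [0, 0, 0, 0, 0], [0, 0, 0.03, 0, 0], [0, 0, 0.03, 0, 0], [0, 0, 0.022, 0, 0], [0, 0, 0, 0, 0]]]' > path.dat && python3 jog.py path.dat >/dev/null; python3 st.py; echo '[[[0, -0.01, 0, 0, 0], [0, -0.01, 0, 0, 0], [-0.001, -0.006, 0, 0, 0], [-0.001, -0.006, 0, 0, 0]]]' > path.dat && python3 jog.py path.dat >/dev/null; python3 st.py
```

```text
clk 6.1 dock mm [ -97.  -155.6] z 24.2 xaxis deg 0.04 tilt [-0.004 -0.   ] F dock [-0.5 -0.3] 0.7 gap 0.0005 q7 -105.30129769568833
clk 6.5 dock mm [ -96.6 -123.3] z 27.4 xaxis deg 0.01 tilt [ 0.002 -0.   ] F dock [ 2.8 -4.4] 0.9 gap 0.0005 q7 -109.17742886444678
```

Contact force is about 5 N, which matches the spring. I'll sweep along the arc.

```bash
echo '[[[-0.001, -0.006, 0, 0, 0], [-0.001, -0.006, 0, 0, 0], [0.001, -0.009, 0, 0, 0], [0.001, -0.009, 0, 0, 0], [0.002, -0.008, 0, 0, 0], [0, 0, 0, 0, 0]]]' > path.dat && python3 jog.py path.dat >/dev/null; python3 st.py; echo '[[[0.003, -0.006, 0, 0, 0], [0.004, -0.008, 0, 0, 0], [0.004, -0.008, 0, 0, 0]]]' > path.dat && python3 jog.py path.dat >/dev/null; python3 st.py;  echo '[[[0.004, -0.004, 0, 0, 0], [0.004, -0.004, 0, 0, 0], [0.003, -0.004, 0, 0, 0], [0, 0, 0, 0, 0]]]' > path.dat && python3 jog.py path.dat >/dev/null; python3 st.py
```

```text
clk 7.1 dock mm [-95.4 -85. ] z 26.8 xaxis deg 0.05 tilt [ 0. -0.] F dock [-1.5 -3.6] 0.1 gap 0.0003 q7 -113.49584112142834
clk 7.4 dock mm [-84.1 -63.2] z 26.6 xaxis deg -0.01 tilt [0. 0.] F dock [ 0.  -0.3] -0.4 gap 0.001 q7 -115.5640705356311
clk 7.8 dock mm [-73.  -51.2] z 26.4 xaxis deg 0.02 tilt [0. 0.] F dock [-0.2 -0.3] 0.3 gap 0.0003 q7 -116.4021383859706
```

The spring force has vanished, so the lever has probably snapped over. I'll back off, lift, move clear and check.

```bash
echo '[[[-0.03, 0, 0, 0, 0], [-0.03, 0, 0, 0, 0], [0, 0, -0.04, 0, 0], [0, 0, -0.04, 0, 0], [0, 0, -0.04, 0, 0], [-0.05, 0, 0, 0, 0], [-0.03, 0.04, 0, 0, 0], [0, 0.05, 0, 0, 0], [0, 0.05, 0, 0, 0], [0, 0.05, 0, 0, 0], [0, 0, 0, 0, 0], [0, 0, 0, 0, 0], [0, 0, 0, 0, 0]]]' > path.dat && python3 jog.py path.dat >/dev/null; python3 st.py
python3 - <<'E'
from h import *
im=viewer.capture('top')[:,:,::-1]
cv2.imwrite('pics/top2.png',im)
cv2.imwrite('pics/top2z.png',cv2.resize(im[112:242,188:322],None,fx=4.5,fy=4.5,interpolation=cv2.INTER_CUBIC))
E
```

```text
clk 9.1 dock mm [-213.4 -241.1] z 146.4 xaxis deg 0.04 tilt [-0.  0.] F dock [ 0.  -0.3] -0.3 gap 0.0002 q7 -86.98732298822482
```

View pics/top2z.png

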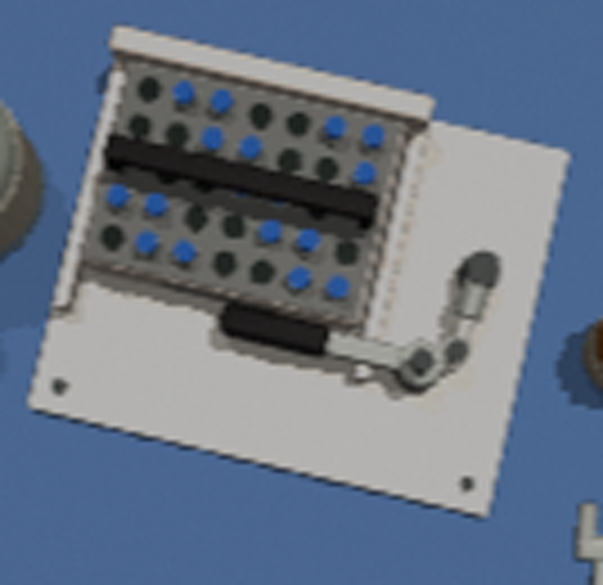

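View pics/top2.png

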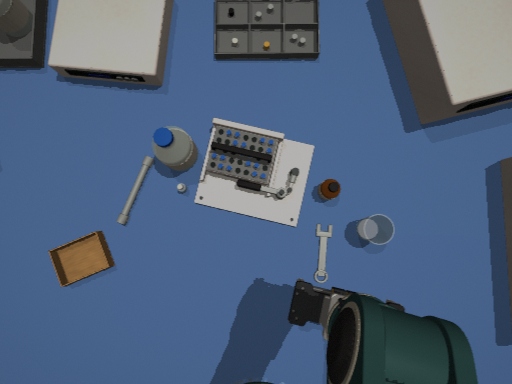

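The lever lies along the tray's front, from its pivot at crop (420,362) to the grip end at (222,320), which is dock +y, so it is locked. The tray is against the stop, the bystanders haven't moved and the arm is clear.

```bash
python3 -c "
from plant import manip, viewer, order
print(order.finish_job())"
```

```text
the job is handed in; nothing more can be done
None
```

The tray is home against the back stop and the lever has snapped into lock across its front; the other things on the bench are where they were, and the job was handed in at about 9 s.

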